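# Set up a humid box with two culture slides on support bars

## Task

Get the black humid box ready for an overnight incubation: lay the two long steel bars flat on its damp pad, lengthwise, about 50 mm apart and one either side of the middle, then set the eight-well slide and the channel slide side by side across both bars so that they rest clear of the pad and do not touch each other, and last put the black cover squarely over the wells of the eight-well slide. Keep the eight-well slide level while you carry it, and leave the short bar, the reagent bottle, the forceps and the little dish where they are.

Things in the scene. Friction and masses are not known exactly. Their poses are not given: they have to be found in the camera images.
- humid_box: Black open-topped plastic box, 210 (its x, the length) x 150 (its y) x 38 mm high, walls and floor 4 mm thick, so inside 202 x 142 mm; a slate-grey damp pad, flat, covers the floor. It does not move. Origin: centre of its underside; the inner floor is 4 mm above it; z up.
- bar_a: One of the two long support bars: square steel bar 140 x 10 x 10 mm, about 0.1 kg, lying flat on the bench. Origin: centre of its underside; x along its length, z up. Alike with bar_b: either may go on either side.
- bar_b: The other long support bar: square steel bar 140 x 10 x 10 mm, about 0.1 kg, lying flat on the bench. Origin: centre of its underside; x along its length, z up.
- well_slide: Eight-well chamber slide: glassy base 75 x 25 x 2 mm carrying a frosted open block of 2 x 4 wells, 52 x 22 mm and 12 mm tall, in its middle; 14 mm high in all, about 40 g. Grip it across the 22 mm of the block, above the base. Origin: centre of its underside; x along its length, z up.
- channel_slide: Channel slide: closed glassy slab 75 x 25 x 8 mm with two round white capped ports (13 mm across, 6 mm tall) on top, 26 mm either side of its middle; 14 mm high in all, about 35 g. Grip it across its 25 mm width, in the middle. Origin: centre of its underside; x along its length, z up.
- cover: Loose flat cover for the well slide: black plate 62 x 34 x 4 mm with a finger ridge 36 x 9 mm along the middle of its top, 16 mm high in all, 20 g. It has no skirt: it just lies on the rims of the wells (14 mm above the underside of the well slide), long side along the slide. Origin: centre of its underside; x along its length and the ridge, z up.
- short_bar: A shorter steel bar that belongs to another box, 70 x 10 x 10 mm; stays where it is. Origin: centre of its underside; x along its length.
- reagent_bottle: Small upright white bottle with a green cap, 34 mm across, 60 mm tall; stays where it is. Origin: centre of its underside.
- forceps: Steel forceps lying on the bench, about 125 mm long, 12 mm wide, 7 mm high; stay where they are. Origin: under their middle, x along their length.
- culture_dish: Little clear round lidded dish, 38 mm across, 13 mm tall; stays where it is. Origin: centre of its underside.
Mind the look-alikes: they are no part of the job. Leave any red look-alike of the well_slide alone. Several things look just like the cover: the one meant starts nearest to the robot's base.

How it is judged:
On the way, in this order (a step that is already met when the one before it is completed fails the run):
1. the two long bars lie on the pad, lengthwise, one either side of the middle (((x of bar_a in the frame of humid_box between -0.032 and 0.032 m and y of bar_a in the frame of humid_box between 0.013 and 0.035 m and z of bar_a in the frame of humid_box between 0.001 and 0.0075 m and angle between the x axis of each of bar_a, bar_b and the x axis of humid_box, either way round below 0.2 rad and x of bar_b in the frame of humid_box between -0.032 and 0.032 m and y of bar_b in the frame of humid_box between -0.035 and -0.013 m and z of bar_b in the frame of humid_box between 0.001 and 0.0075 m) or (x of bar_a in the frame of humid_box between -0.032 and 0.032 m and y of bar_a in the frame of humid_box between -0.035 and -0.013 m and z of bar_a in the frame of humid_box between 0.001 and 0.0075 m and angle between the x axis of each of bar_a, bar_b and the x axis of humid_box, either way round below 0.2 rad and x of bar_b in the frame of humid_box between -0.032 and 0.032 m and y of bar_b in the frame of humid_box between 0.013 and 0.035 m and z of bar_b in the frame of humid_box between 0.001 and 0.0075 m))), for 0.2 s.
2. both slides lie across both bars, side by side (x of well_slide in the frame of humid_box between -0.085 and 0.085 m and y of well_slide in the frame of humid_box between -0.014 and 0.014 m and z of well_slide in the frame of humid_box between 0.0115 and 0.0175 m and angle between the x axis of each of well_slide, channel_slide and the y axis of humid_box, either way round below 0.25 rad and angle between each of well_slide, channel_slide's own z axis and vertical below 0.06 rad and x of channel_slide in the frame of humid_box between -0.085 and 0.085 m and y of channel_slide in the frame of humid_box between -0.014 and 0.014 m and z of channel_slide in the frame of humid_box between 0.0115 and 0.0175 m and horizontal distance between well_slide and channel_slide above 0.031 m), for 0.2 s.
3. the cover lies over the wells of the eight-well slide (x of cover in the frame of well_slide between -0.008 and 0.008 m and y of cover in the frame of well_slide between -0.008 and 0.008 m and z of cover in the frame of well_slide between 0.0115 and 0.017 m and angle between the x axis of cover and the x axis of well_slide, either way round below 0.2 rad and angle between cover's own z axis and vertical below 0.06 rad), for 0.2 s.
At the end, for the whole second after the job is handed in: Bars on the pad, within 32 mm of mid-length, 13-35 mm either side of the centre line, within 0.2 rad; slides level on both bars, within 85 mm along and 14 mm across of the middle, 0.25 rad square, 31 mm or more apart; cover level on the well slide within 8 mm, 0.2 rad; all at rest (all of step 2 and all of step 3 and ((x of bar_a in the frame of humid_box between -0.032 and 0.032 m and y of bar_a in the frame of humid_box between 0.013 and 0.035 m and z of bar_a in the frame of humid_box between 0.001 and 0.0075 m and angle between the x axis of each of bar_a, bar_b and the x axis of humid_box, either way round below 0.2 rad and x of bar_b in the frame of humid_box between -0.032 and 0.032 m and y of bar_b in the frame of humid_box between -0.035 and -0.013 m and z of bar_b in the frame of humid_box between 0.001 and 0.0075 m) or (x of bar_a in the frame of humid_box between -0.032 and 0.032 m and y of bar_a in the frame of humid_box between -0.035 and -0.013 m and z of bar_a in the frame of humid_box between 0.001 and 0.0075 m and angle between the x axis of each of bar_a, bar_b and the x axis of humid_box, either way round below 0.2 rad and x of bar_b in the frame of humid_box between -0.032 and 0.032 m and y of bar_b in the frame of humid_box between 0.013 and 0.035 m and z of bar_b in the frame of humid_box between 0.001 and 0.0075 m)) and linear speed of each of bar_a, bar_b, well_slide, channel_slide, cover below 0.02 m/s); the robot touches nothing.
It fails at once if the eight-well slide is tilted by more than about 25 degrees (angle between well_slide's own z axis and vertical above 0.44 rad).
It fails at once if the short bar is pushed away by more than 20 mm (distance of short_bar from where it was at the start of the episode above 0.02 m).
It fails at once if the reagent bottle is pushed away by more than 20 mm (distance of reagent_bottle from where it was at the start of the episode above 0.02 m).
It fails at once if the forceps is pushed away by more than 20 mm (distance of forceps from where it was at the start of the episode above 0.02 m).
It fails at once if the culture dish is pushed away by more than 20 mm (distance of culture_dish from where it was at the start of the episode above 0.02 m).
It also fails if it takes over 128 s, if anything falls off the work surface, if the arm or the gripper's body presses on something with over 40 N, if the wrist force passes 120 N, or if a joint passes its speed limit or range.

## Robot

A 6-joint arm with a two-finger parallel gripper is mounted at the origin on the work surface. World frame = base frame: x ahead of the robot, y to its left, z up, the work surface at z = 0. Lengths are in m, angles in rad, forces in N, time in s.
With the tool pointing down it reaches from about 0.375 to 0.925 m from the base axis. Payload 5.7 kg.
Tool frame: the origin (TCP) lies at the centre of the arm's flange, where the gripper is bolted on; the fingertips stand 173 mm ahead of it and the grasp point (between the pads) lies 155 mm ahead of it; z points along the fingers, y is the line along which they close (so a half turn about z gives the same grasp; the last joint's range is limited). The gripper opens to 85 mm and grips with 20 to 120 N. Pads are 22 mm wide; open, the fingers measure 114 mm over their backs; the gripper's body (76 mm by 85 mm) begins 54 mm behind the grasp point. The pads swing forward as they close: fully open they stand 13 mm farther back than shut.
Start: joints at [-1.308, 0.359, 1.51, -0, 1.272, -0.115], TCP at [0.221, -0.558, 0.405] pointing down, gripper open.
Joint ranges: [-2.97, 2.97], [-1.01, 2.36], [0.21, 2.38], [-0.96, 4.11], [0.2, 2.71], [-2.98, 2.98]. Speed limits (rad/s): [2.39, 2.39, 3.14, 3.14, 3.14, 3.14].

## Interface

Orientations are given as a rotation vector (axis times angle).
In Python, from bench import ctrl gives the robot as it stands. Calls block until the motion is done:
- ctrl.move_ptp(position, orientation): joint-space move of the TCP to a pose.
- ctrl.move_l(position, max_speed=0.15, frame=None, max_force=None): straight line of the TCP; frame=None keeps the orientation; max_speed is the mean speed in m/s. With max_force (N) it stops when the force on the tool has changed by that much, and returns True; else False.
- ctrl.movej(angles): joint-space move.
- ctrl.set_gripper(opening, strength=None): opening from 0.0 (shut) to 1.0 (fully open); strength is the grip in N (None keeps the last); returns when the fingers have stopped.
- ctrl.wait(seconds).
- ctrl.ik(position, orientation): joint angles nearest the present ones, or None.
- ctrl.observe(): the state.
- ctrl.get_image(name): name is "scene" or "top" or "wrist"; returns the picture (480x640x3 uint8, blue, green, red); there is no depth.
- ctrl.calibration(name): a dict with "fx", "fy", "cx", "cy" (pixels), "dist_coeffs" ([k1, k2, p1, p2, k3] as OpenCV has them; the pictures are not rectified), "T" (4x4, takes a point from camera to world coordinates). Camera axes: x right, y down, z forward; pixel columns grow to the right and rows downward; lengths in m; the calibration is good to about 2 mm. A picture is of the moment at which its call begins: read the wrist's pose just before it. calibration takes no time and is no camera call; for the wrist camera it gives the pose at the moment of the call.
A pose or a line that the arm cannot do raises ctrl.Unreachable and nothing moves.
- ctrl.close_job(): hands the job in; it is judged then, once.
The state is a dict: "t": time; "joints": joint angles; "joint_velocities": joint speeds; "tau": joint torques, N m; "eef_pos": TCP position; "tool_rot": TCP orientation; "wrist_force": force on the tool from outside, world axes, zero at the start; "ft_torque": the same for the moment, N m; "gripper_width": opening from 0.0 (shut) to 1.0 (fully open); "gripper_force": force on a finger pad.
Only numpy, scipy, OpenCV 4.12 (cv2) and the standard library are available. Lean on these libraries where they do the work, as an engineer would, in place of code of your own. Each camera call takes 0.05 s, during which the arm holds its last target. There are 200 camera calls.

## Working session

There is one attempt and no reset: what is moved stays moved. The work goes in short steps, each a Python script; the robot and the scene stay as the last script left them, time stands still between calls to the robot, and variables do not carry over. Pictures are saved under pics/ and viewed, at most 14 in all, crops included, and the job is handed in when it is done.

```bash
mkdir -p pics; ls; python3 - <<'E'
from bench import ctrl
import cv2,numpy as np
for n in("scene","top"):
    cv2.imwrite(f"pics/{n}0.png",ctrl.get_image(n))
    c=ctrl.calibration(n);print(n,c["fx"],c["cx"],c["cy"],c["dist_coeffs"],np.round(c["T"],3).tolist())
print(ctrl.observe())
E
```

```text
pics
scene 454.54787321133637 324.37349709443845 243.62527076709594 [-0.10199249  0.          0.          0.          0.        ] [[0.493, 0.741, -0.455, 1.035], [0.87, -0.428, 0.246, -0.279], [-0.012, -0.517, -0.856, 1.008], [0.0, 0.0, 0.0, 1.0]]
top 535.0149551687948 316.1920982502274 240.05626859816158 [-0.0644147  0.         0.         0.         0.       ] [[0.017, -0.981, 0.195, 0.283], [-1.0, -0.018, -0.004, 0.024], [0.007, -0.195, -0.981, 1.105], [0.0, 0.0, 0.0, 1.0]]
{'t': 0.1, 'joints': array([-1.30811946e+00,  3.59447910e-01,  1.51134162e+00, -3.47104479e-05,
        1.27248706e+00, -1.15121304e-01]), 'joint_velocities': array([ 0.000988  , -0.00111963, -0.00251106,  0.00024535,  0.00127908,
       -0.00025291]), 'tau': array([-1.38500022e-04, -5.28649700e+01, -2.79350477e+01, -2.39031033e-04,
        4.93638829e-03, -1.67325823e-05]), 'eef_pos': array([ 0.22121398, -0.55737867,  0.40392187]), 'tool_rot': array([-3.08405851e+00, -5.89621861e-01,  2.46802241e-04]), 'wrist_force': array([-0.39801098, -0.88652816, -1.51809761]), 'ft_torque': array([ 0.02116992, -0.05122068, -0.00252769]), 'gripper_force': 0.0, 'gripper_width': 0.9993982432520171}
```

View pics/scene0.png

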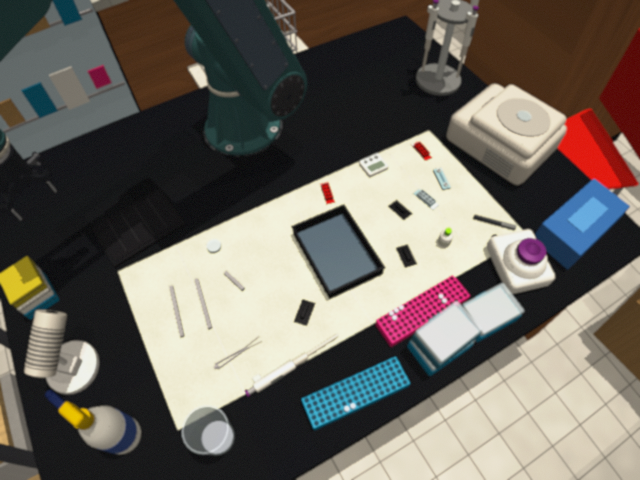

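View pics/top0.png

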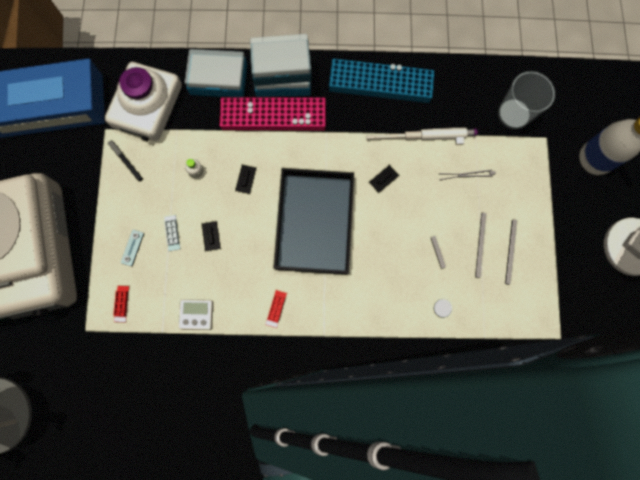

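The scene view is a mirrored-angle overview. The top view has up = +x and right = -y. In it I see:
- **Box:** (315,221)
- **Long bars:** (481,245) and (511,252), with the short bar at (437,252)
- **Well slide:** (172,233)
- **Channel slide:** (131,248)
- **Black covers:** (245,179), (210,236) and (384,178)
- **Bottle:** (193,168)
- **Red look-alikes:** (121,303) and (277,308)

```bash
cat > h.py <<'E'
from bench import ctrl
import cv2, numpy as np
from scipy.spatial.transform import Rotation as R
def ray(cal, uv, z):
    """pixels (N,2) -> world points on the plane at height z"""
    K=np.array([[cal["fx"],0,cal["cx"]],[0,cal["fy"],cal["cy"]],[0,0,1.]])
    n=cv2.undistortPoints(np.float64(uv).reshape(-1,1,2),K,np.float64(cal["dist_coeffs"])).reshape(-1,2)
    T=np.array(cal["T"]); d=np.c_[n,np.ones(len(n))]@T[:3,:3].T
    return (T[:3,3]+d*((z-T[2,3])/d[:,2])[:,None])[:,:2]
def rect(cal, cnt, z):
    """min-area rectangle on plane z: centre, long, short, long-axis angle"""
    p=ray(cal,cnt.reshape(-1,2),z)
    b=cv2.boxPoints(cv2.minAreaRect(np.float32(p*1000)))/1000.
    e=[b[1]-b[0],b[2]-b[1]]; e.sort(key=np.linalg.norm)
    a=np.arctan2(e[1][1],e[1][0]); a=(a+np.pi/2)%np.pi-np.pi/2
    return b.mean(0),np.linalg.norm(e[1]),np.linalg.norm(e[0]),a
def rot(yaw):
    """tool down, tool y (closing line) at world angle yaw+90deg, i.e. tool x along yaw"""
    return (R.from_euler('z',yaw)*R.from_euler('x',np.pi)).as_rotvec()
E
python3 - <<'E'
from h import *
im=cv2.imread("pics/top0.png"); cal=ctrl.calibration("top")
poly=np.array([[108,134],[545,140],[556,334],[92,327]])
m=np.zeros(im.shape[:2],np.uint8); cv2.fillPoly(m,[poly],255)
med=np.median(im[m>0],0); d=np.abs(im.astype(int)-med).max(2)
mask=((d>45)&(m>0)).astype(np.uint8)*255
for c in cv2.findContours(mask,cv2.RETR_EXTERNAL,cv2.CHAIN_APPROX_NONE)[0]:
    if cv2.contourArea(c)<40: continue
    z=0.038 if cv2.contourArea(c)>3000 else 0.008
    ctr,l,s,a=rect(cal,c,z); u=c.reshape(-1,2).mean(0)
    k=np.zeros_like(m);cv2.drawContours(k,[c],-1,255,-1)
    print(u.round(),"ctr",ctr.round(4),"L %.3f S %.3f a %.3f r %.3f"%(l,s,a,np.hypot(*ctr)),np.round(cv2.mean(im,k)[:3]))
E
```

```text
[195. 308.] ctr [0.3548 0.2648] L 0.046 S 0.020 a -1.550 r 0.443 [134. 162. 153.]
[277. 306.] ctr [0.3622 0.0976] L 0.065 S 0.027 a -0.252 r 0.375 [ 62.  71. 186.]
[121. 301.] ctr [0.366  0.4192] L 0.066 S 0.030 a -0.004 r 0.556 [ 51.  58. 158.]
[437. 252.] ctr [ 0.4795 -0.2346] L 0.069 S 0.011 a 0.298 r 0.534 [132. 145. 151.]
[134. 248.] ctr [0.4761 0.4017] L 0.073 S 0.023 a -0.266 r 0.623 [158. 166. 150.]
[211. 236.] ctr [0.5061 0.2406] L 0.064 S 0.036 a 0.188 r 0.560 [51. 58. 60.]
[510. 252.] ctr [ 0.4838 -0.3893] L 0.140 S 0.012 a -0.164 r 0.621 [126. 138. 145.]
[172. 233.] ctr [0.5119 0.3222] L 0.055 S 0.026 a 0.211 r 0.605 [152. 159. 154.]
[480. 245.] ctr [ 0.4981 -0.3255] L 0.141 S 0.012 a -0.137 r 0.595 [131. 143. 149.]
[467. 174.] ctr [ 0.6527 -0.3045] L 0.119 S 0.014 a -1.500 r 0.720 [128. 146. 152.]
[315. 222.] ctr [0.5362 0.0229] L 0.221 S 0.158 a -0.049 r 0.537 [91. 90. 82.]
[383. 178.] ctr [ 0.6386 -0.123 ] L 0.063 S 0.036 a -0.838 r 0.650 [44. 51. 53.]
[245. 179.] ctr [0.6317 0.1728] L 0.064 S 0.036 a -0.209 r 0.655 [47. 53. 56.]
[196. 169.] ctr [0.6506 0.2851] L 0.052 S 0.036 a 1.038 r 0.710 [ 92. 134. 127.]
[125. 161.] ctr [0.6695 0.4369] L 0.121 S 0.015 a 0.720 r 0.799 [80. 92. 94.]
[415. 139.] ctr [ 0.7279 -0.1907] L 0.206 S 0.012 a 1.559 r 0.752 [111. 132. 136.]
[147. 137.] ctr [0.7184 0.3956] L 0.087 S 0.025 a 1.535 r 0.820 [ 83.  98. 102.]
```

The target cover is the one at (0.506, 0.241), at radius 0.560. The bar and cover sizes match the ones given. Next I'll take wrist views over the bars and the box.

```bash
cat >> h.py <<'E'
def best(xy,yaw):
    """yaw modulo pi that keeps joint 6 near zero (j6 = j1+pi/2-yaw)"""
    ref=np.arctan2(xy[1],xy[0])+np.pi/2
    return ref+(yaw-ref+np.pi/2)%np.pi-np.pi/2
def go(xy,z,yaw):
    ctrl.move_ptp([xy[0],xy[1],z],rot(best(xy,yaw)))
def snap(name):
    cal=ctrl.calibration("wrist"); im=ctrl.get_image("wrist")
    cv2.imwrite(f"pics/{name}.png",im); np.save(f"pics/{name}.npy",cal,allow_pickle=True)
    return im,cal
E
python3 - <<'E'
from h import *
t0=ctrl.observe()["t"]
go((.49,-.357),.42,-.15); im,cal=snap("wbars")
print(np.round(cal["T"],3).tolist(),cal["fx"],ctrl.observe()["eef_pos"],ctrl.observe()["t"]-t0)
go((.536,.023),.50,-.05); im2,cal=snap("wbox"); print(np.round(cal["T"],3).tolist(),ctrl.observe()["t"])
cv2.imwrite("pics/w1.png",cv2.resize(np.hstack([im,im2]),(800,300)))
E
```

```text
[[-0.15, -0.946, -0.288, 0.563], [-0.989, 0.144, 0.043, -0.369], [0.001, 0.291, -0.957, 0.389], [0.0, 0.0, 0.0, 1.0]] 430.2152718083716 [ 0.48937346 -0.35781253  0.41988248] 1.3167
[[0.052, 0.956, 0.289, 0.462], [0.999, -0.049, -0.016, 0.026], [-0.001, 0.29, -0.957, 0.469], [0.0, 0.0, 0.0, 1.0]] 3.675
```

View pics/w1.png

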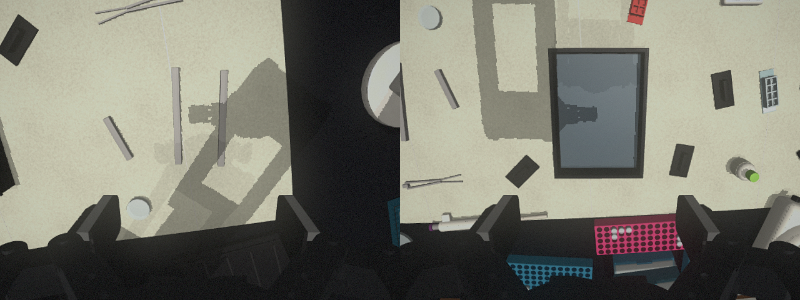

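Left: the bars are at about (283,185) and (355,189) full-resolution, partly under the gripper's shadow. Right: the box is at about (320,181) and the camera sits over its footprint, so the outer contour is the rim.

```bash
cat >> h.py <<'E'
def comps(mask,amin):
    mask=cv2.morphologyEx(mask.astype(np.uint8)*255,cv2.MORPH_CLOSE,np.ones((3,3)))
    return [c for c in cv2.findContours(mask,cv2.RETR_EXTERNAL,cv2.CHAIN_APPROX_NONE)[0] if cv2.contourArea(c)>amin]
E
python3 - <<'E'
from h import *
ld=lambda n:(cv2.imread(f"pics/{n}.png"),np.load(f"pics/{n}.npy",allow_pickle=True).item())
im,cal=ld("wbars"); f=im.astype(int)
print("mat",f[60,400],"shadow",f[200,390],"bar",f[180,283],f[190,355])
rb=(f[...,2]-f[...,0])/f.sum(2)
print("rb",rb[60,400],rb[200,390],rb[180,283],rb[190,355])
for th in(.05,.07,):
  m=(rb<th); m[300:]=0; m[:,450:]=0
  for c in comps(m,300):
    print(th,c.reshape(-1,2).mean(0).round(),rect(cal,c,.010))
im,cal=ld("wbox"); g=cv2.cvtColor(im,cv2.COLOR_BGR2HSV)
f=im.astype(int); print("rim",f[180,245],"pad",f[230,320],"mat",f[100,420])
rb=(f[...,2]-f[...,0])/f.sum(2)
for nm,m in (("dark",f.max(2)<75),("chroma",(rb<.05)|(f.max(2)<75))):
  for c in comps(m,8000): print(nm,c.reshape(-1,2).mean(0).round(),rect(cal,c,.038))
m=(rb<0)
for c in comps(m,8000): print("pad",c.reshape(-1,2).mean(0).round(),rect(cal,c,.006))
E
```

```text
mat [171 193 193] shadow [117 133 133] bar [166 170 175] [109 114 118]
rb 0.03949730700179533 0.04177545691906005 0.01761252446183953 0.026392961876832845
0.05 [224. 150.] (array([ 0.5350553, -0.2686313], dtype=float32), np.float32(0.4472055), np.float32(0.27180105), np.float32(1.4247459))
0.07 [224. 150.] (array([ 0.5350553, -0.2686313], dtype=float32), np.float32(0.4472055), np.float32(0.27180105), np.float32(1.4247459))
rim [48 50 48] pad [111 105  94] mat [177 200 197]
dark [330. 398.] (array([0.80816627, 0.01170715], dtype=float32), np.float32(0.8782471), np.float32(0.25985625), np.float32(1.5190061))
dark [322. 172.] (array([0.53840494, 0.02208309], dtype=float32), np.float32(0.2125671), np.float32(0.1528237), np.float32(-0.048253655))
chroma [321. 233.] (array([0.6468392, 0.0200698], dtype=float32), np.float32(0.8782471), np.float32(0.5829435), np.float32(1.5190059))
pad [325. 413.] (array([0.8618181 , 0.00920111], dtype=float32), np.float32(0.9433935), np.float32(0.22309054), np.float32(1.5190061))
pad [317. 178.] (array([0.5399032 , 0.01983506], dtype=float32), np.float32(0.20585458), np.float32(0.15088862), np.float32(-0.04497695))
```

```bash
python3 - <<'E'
from h import *
im=cv2.imread("pics/wbars.png");cal=np.load("pics/wbars.npy",allow_pickle=True).item()
f=cv2.GaussianBlur(im,(3,3),0).astype(float)
gb=(f[...,1]-f[...,0])/f.sum(2); m=(gb<.026)&(f.max(2)>70); m[300:]=0; m[:,440:]=0
for c in comps(m,300): print(c.reshape(-1,2).mean(0).round(),rect(cal,c,.010))
E
```

```text
[189. 221.] (array([ 0.4816221 , -0.23912191], dtype=float32), np.float32(0.06941311), np.float32(0.012236134), np.float32(0.30353343))
[356. 189.] (array([ 0.48531854, -0.39296564], dtype=float32), np.float32(0.13790973), np.float32(0.010436177), np.float32(-0.1600411))
[248.  82.] (array([ 0.5482178 , -0.28763995], dtype=float32), np.float32(0.22363283), np.float32(0.114124544), np.float32(-0.16059005))
```

```bash
cat >> h.py <<'E'
BOX=np.array([.5384,.0221]); BYAW=-.048
def inbox(x,y): return BOX+R.from_euler('z',BYAW).as_matrix()[:2,:2]@[x,y]
TIP=.173
def pick(xy,yaw,tip,opening,force,zup=.32):
    ctrl.set_gripper(opening)
    go(xy,zup,yaw)
    ctrl.move_l([*xy,TIP+tip+.03],.25)
    if ctrl.move_l([*xy,TIP+tip],.08,max_force=10): print("contact in descent")
    ctrl.set_gripper(0,force)
    o=ctrl.observe(); print("grip w",o["gripper_width"]*85,"F",o["gripper_force"],"z",o["eef_pos"][2])
    ctrl.move_l([*xy,zup],.2)
    o=ctrl.observe(); print("lifted w",o["gripper_width"]*85,"F",o["gripper_force"],"t",o["t"])
def place(xy,yaw,tip,opening,zup=.32,fmax=6,zin=None):
    """lower to fingertip height tip (held part about to touch), feel for contact, release, rise"""
    go(xy,zup,yaw)
    ctrl.move_l([*xy,TIP+tip+.015],.2)
    ctrl.wait(.2)
    hit=ctrl.move_l([*xy,TIP+tip-.003],.03,max_force=fmax)
    print("contact",hit,"tip z",ctrl.observe()["eef_pos"][2]-TIP)
    ctrl.set_gripper(opening); ctrl.wait(.2)
    ctrl.move_l([*xy,zup],.2)
    print("t",ctrl.observe()["t"])
E
python3 - <<'E'
from h import *
im=cv2.imread("pics/wbars.png");cal=np.load("pics/wbars.npy",allow_pickle=True).item()
f=cv2.GaussianBlur(im,(3,3),0).astype(float)
gb=(f[...,1]-f[...,0])/f.sum(2); m=(gb<.026)&(f.max(2)>70); m[300:]=0; m[:,315:]=0; m[:,:255]=0;m[:90]=0
c=max(comps(m,300),key=cv2.contourArea); ctr,l,s,a=rect(cal,c,.010); print(ctr,l,s,a)
if .12<l<.15 and s<.016:
    pick(ctr.astype(float),a,.003,.4,40)
    place(inbox(0,.025),BYAW,.0075,.35)
    im,_=snap("after1"); 
E
```

```text
[ 0.50604224 -0.33004847] 0.15413675 0.01435349 -0.106022
```

```bash
python3 - <<'E'
from h import *
pick(np.array([.4997,-.3294]),-.137,.003,.4,40)
place(inbox(0,.025),BYAW,.0075,.35)
go(inbox(-.0,0),.50,BYAW); im,_=snap("after1")
E
```

```text
grip w 8.162391829409357 F 40.07121562957764 z 0.1764393359323311
lifted w 8.540295006727607 F 39.77172017097473 t 8.8
contact True tip z 0.007408289470430179
t 13.8833
```

View pics/after1.png

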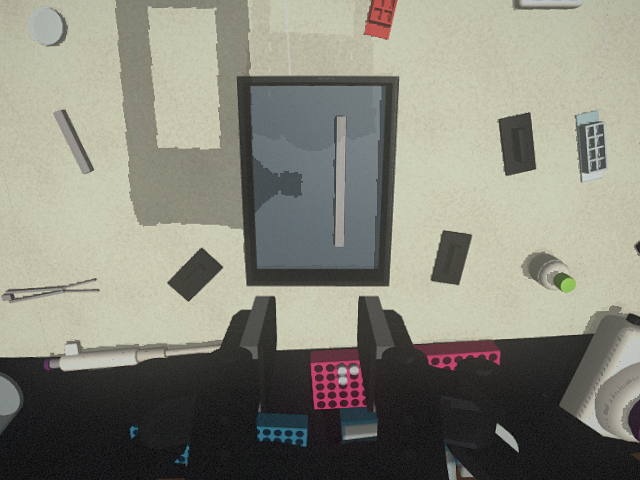

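The bar lies flat at (340,181), on the +y side and lengthwise. Next is the second bar.

```bash
python3 - <<'E'
from h import *
pick(np.array([.4853,-.3930]),-.160,.003,.4,40)
place(inbox(0,-.025),BYAW,.0075,.35)
go(inbox(0,0),.50,BYAW); im,cal=snap("after2")
f=im.astype(int); m=(f[...,2]>f[...,0]+3)&(f.max(2)>110); 
k=np.zeros(m.shape,bool); k[95:262,258:378]=1
for c in comps(m&k,200):
    ctr,l,s,a=rect(cal,c,.014); print((R.from_euler('z',-BYAW).as_matrix()[:2,:2]@(ctr-BOX)).round(4),l,s,a-BYAW)
# slides / cover view
go((.50,.33),.42,.2); snap("slides"); print(ctrl.observe()["t"])
E
```

```text
grip w 8.864957814119542 F 40.19781410694122 z 0.17646857455327294
lifted w 8.57667705583941 F 39.90995943546295 t 19.4333
contact True tip z 0.00742649760466052
t 24.5333
[0.0006 0.0242] 0.13905084 0.009380175 -0.0016853586
[-0.0005 -0.0258] 0.13890631 0.009393755 0.00073780864
26.6083
```

View pics/slides.png

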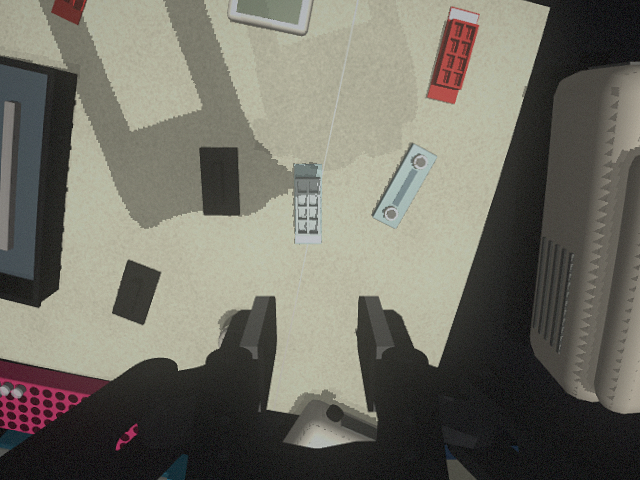

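Both bars measure within 1 mm of target. In this view the well slide is at (307,204), the channel slide at (404,186) and the target cover at (220,181).

```bash
python3 - <<'E'
from h import *
im=cv2.imread("pics/slides.png");cal=np.load("pics/slides.npy",allow_pickle=True).item()
f=cv2.GaussianBlur(im,(3,3),0).astype(float); gb=(f[...,1]-f[...,0])/f.sum(2)
def q(nm,m,x0,y0,x1,y1,z):
    k=np.zeros(m.shape,bool);k[y0:y1,x0:x1]=1
    c=max(comps(m&k,200),key=cv2.contourArea); r=rect(cal,c,z)
    print(nm,cv2.boundingRect(c),r[0].round(4),[round(float(v),4) for v in r[1:]])
for th in(.02,.026):
  q("well",gb<th,280,155,335,255,.004); q("chan",gb<th,360,135,445,235,.008)
q("cover",f.max(2)<75,190,135,250,225,.004)
rg=(f[...,2]-f[...,1])/f.sum(2); q("well rg",rg<-.02,280,155,335,255,.004)
cv2.imwrite("pics/crop.png",cv2.resize(im[120:260,180:450],None,fx=2.9,fy=2.9,interpolation=cv2.INTER_NEAREST))
E
```

```text
well (294, 164, 30, 81) [0.5127 0.3228] [0.075, 0.026, 0.1843]
chan (373, 144, 64, 84) [0.4784 0.4034] [0.0742, 0.0256, -0.2741]
well (294, 161, 31, 94) [0.5162 0.3238] [0.0876, 0.0267, 0.1841]
chan (372, 144, 65, 85) [0.4783 0.4033] [0.075, 0.0263, -0.2727]
cover (200, 147, 40, 68) [0.5069 0.2401] [0.061, 0.0338, 0.1898]
well rg (294, 164, 28, 70) [0.5076 0.3213] [0.0641, 0.0243, 0.2012]
```

View pics/crop.png

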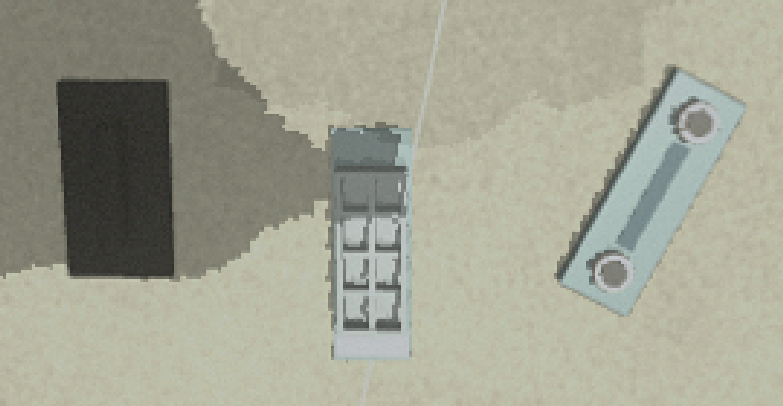

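```bash
python3 - <<'E'
from h import *
pick(np.array([.5127,.3228]),.19,.005,.45,25)
place(inbox(-.04,0),BYAW+np.pi/2,.0195,.42,fmax=5)
go(inbox(0,0),.50,BYAW); snap("after3")
E
```

```text
grip w 21.03281006708373 F 25.541257560253143 z 0.17829770951066645
lifted w 21.187906832416576 F 25.559101402759552 t 29.6083
contact True tip z 0.01897900413018963
t 33.4833
```

View pics/after3.png

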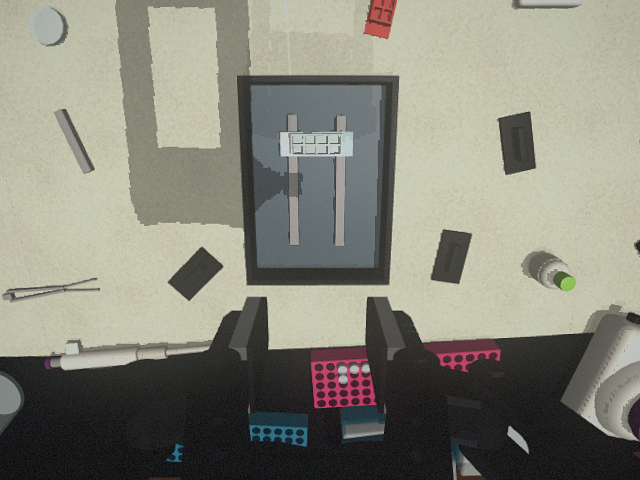

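The well slide lies level across both bars at (316,144). Next is the channel slide.

```bash
python3 - <<'E'
from h import *
pick(np.array([.4784,.4034]),-.273,.003,.45,25)
place(inbox(.04,0),BYAW+np.pi/2,.0175,.42,fmax=5)
go(inbox(-.02,.0),.50,BYAW); im,cal=snap("after4"); print(ctrl.observe()["t"])
E
```

```text
grip w 23.893455395258446 F 24.64945614337921 z 0.1763506501262715
lifted w 23.919848824326273 F 24.652658700942993 t 38.9833
contact True tip z 0.01690115795412711
t 43.1667
44.6167
```

View pics/after4.png

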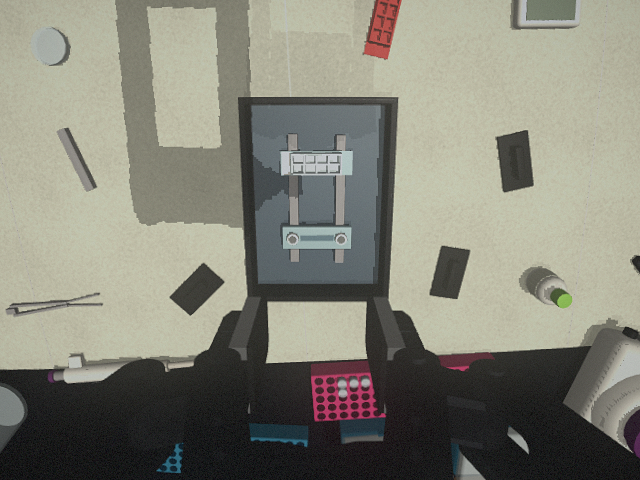

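Both slides lie across the bars, at (316,163) and (316,237). I'll measure the well slide in place and then fetch the cover.

```bash
python3 - <<'E'
from h import *
im=cv2.imread("pics/after4.png");cal=np.load("pics/after4.npy",allow_pickle=True).item()
f=im.astype(int); Rb=R.from_euler('z',-BYAW).as_matrix()[:2,:2]
for nm,y0,y1,z in(("well",146,180,.018),("chan",222,254,.022)):
    m=f.max(2)>150; k=np.zeros(m.shape,bool);k[y0:y1,270:365]=1
    m=cv2.morphologyEx((m&k).astype(np.uint8),cv2.MORPH_CLOSE,np.ones((9,9)))
    m=cv2.morphologyEx(m,cv2.MORPH_OPEN,np.ones((5,17)))
    c=max(comps(m>0,200),key=cv2.contourArea); ctr,l,s,a=rect(cal,c,z)
    print(nm,(Rb@(ctr-BOX)).round(4),l,s,a-BYAW)
# cover
m=f.max(2)<75;k=np.zeros(m.shape,bool);k[120:200,485:550]=1
print("cover",rect(cal,max(comps(m&k,200),key=cv2.contourArea),.004))
E
```

```text
well [-0.0403 -0.0009] 0.074328974 0.02493149 1.5691679
chan [ 0.0394 -0.001 ] 0.073143914 0.023754252 1.5693429
cover (array([0.50708747, 0.23866846], dtype=float32), np.float32(0.06143488), np.float32(0.033560473), np.float32(0.18360782))
```

```bash
python3 - <<'E'
from h import *
pick(np.array([.507,.2397]),.188,.007,.35,20)
place(inbox(-.0403,-.0009),BYAW+np.pi/2,.0355,.3,fmax=4)
go(inbox(-.02,.0),.50,BYAW); im,cal=snap("after5"); print(ctrl.observe()["t"])
f=im.astype(int); m=f.max(2)<75;k=np.zeros(m.shape,bool);k[135:195,270:365]=1
ctr,l,s,a=rect(cal,max(comps(m&k,200),key=cv2.contourArea),.032)
print("cover",R.from_euler('z',-BYAW).as_matrix()[:2,:2]@(ctr-BOX),l,s,a-BYAW)
E
```

```text
grip w 8.413523797692427 F 23.0633944272995 z 0.18053563148490223
lifted w 8.319559999814393 F 22.701069116592407 t 48.2167
contact True tip z 0.03513267931075967
t 52.0417
53.4917
cover [-0.0404203  -0.00563494] 0.06868833 0.0594218 1.5687659
```

View pics/after5.png

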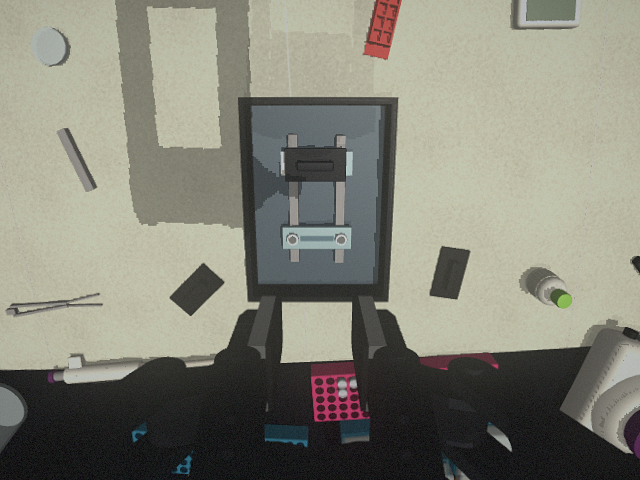

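The cover sits squarely on the wells: it spans columns 284–347 and the slide spans 280–352, so they are centred within about 1 px. My numeric cover measurement was thrown off by a shadow, so I'm relying on the picture and the contact height of 35.1 mm (expected 35). Handing in.

```bash
python3 -c "
from bench import ctrl
print(ctrl.close_job())"
```

```text
the job is handed in; nothing more can be done
None
```

I handed the job in at about 53 s of the 128 s allowed: both bars are on the pad, both slides lie across them without touching, and the cover is centred on the wells; the verdict itself was not shown to me.

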